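# Hold the service cover over the bag sealer's threaded holes

## Task

The bag sealer is open for service: first turn its time dial so that the pointer stands at the long zero mark. Then pick up the large four-hole cover plate by its handle and hold it level about 2 cm above the sealer's deck, over the open bay and not touching the sealer, so that each of the four threaded holes is wholly in view straight down through a hole of the plate (either way round will do). Finish while still holding it there, dial still at zero, for a colleague to put the screws in; never let go of it, and do not shift any of the other things on the table.

Things in the scene. Friction and masses are not known exactly. Their poses are not given: they have to be found in the camera images.
- sealer: Bench bag sealer, fixed to the table: white box 220 (x) x 340 (y) mm, flat deck 85 mm above the table. Origin: centre of its underside; x towards its back, y to its left, z up. In its frame an open bay (60 x 90 mm, 38 mm deep) is centred at x 30, y 75 mm; a time dial stands on the deck at x 30, y -105 mm; an aluminium jaw bar runs along the front edge (x -102 to -68 mm), reaching 24 mm above the deck. Everything else on the deck is flat.
- bay (a point): Centre of the sealer's open bay at the height of the deck; axes as the sealer's. The four threaded holes (6 mm wide) are in the deck round the bay, at x +-38 mm, y +-53 mm from this point.
- thread_left (a point): Mouth of the threaded hole at x +38, y +53 mm from the bay's centre, on the deck.
- thread_right (a point): Mouth of the diagonally opposite threaded hole, at x -38, y -53 mm from the bay's centre, on the deck.
- dial (a joint): Angle of the time dial (rad), growing clockwise seen from above. 0: its pointer, a small nose with a white line, stands at the long zero mark, which points to the sealer's front (-x of the sealer); short marks every 0.3 rad follow clockwise. Stops at -0.4 and 2.0. It starts between 0.6 and 1.4, turns stiffly (about 0.05 N m) and stays where it is left.
- dial_grip (a point): Middle of the dial's upright bar grip on its axis, 27 mm above the deck. Turns with the dial: x axis along the bar, the pointer at -x. The bar is 12 mm thick, 36 mm long, its top 36.5 mm above the deck; below it is a round skirt 48 mm wide whose top is 5.5 mm above the deck.
- cover_grip (a point): Middle of the handle bar of the cover plate, 27 mm above the plate's underside. The plate is steel, 100 (x) x 130 (y) x 4 mm, 0.3 to 0.55 kg, lying flat on the table handle up; this point is over its middle, axes along the plate's sides, z up. The black handle bar lies along y: 60 mm long, 12 mm thick (x), 22 mm tall (16 to 38 mm above the underside), with a foot at each end. Four 14 mm holes at x +-38, y +-53 mm.
- hole_left (a point): Centre, at the plate's underside, of the cover plate's hole at x +38, y +53 mm from its middle.
- hole_right (a point): Centre, at the plate's underside, of the diagonally opposite hole of the cover plate, at x -38, y -53 mm.
- cover: The same cover plate; origin at the centre of its underside, axes along its sides.
- blank: Bystander: a smaller steel plate, 50 x 100 x 4 mm, with two holes and a short handle 38 mm high; not the cover. Origin: centre of underside. It and the cover plate may change places.
- screwdriver: Bystander: screwdriver, 190 mm long, lying along its x axis.
- screw_tub: Bystander: white tub of thumb screws, 64 mm wide, 35 mm high. Origin: centre of underside.
- tape: Bystander: cardboard-coloured tape roll lying flat, 100 mm wide, 48 mm high. Origin: centre of underside.
- sauce: Bystander: brown glass bottle, 66 mm wide, 200 mm high. Origin: centre of underside.
- tin: Bystander: food tin, 90 mm wide, 110 mm high. Origin: centre of underside.
- jar: Bystander: glass jar, 80 mm wide, 110 mm high. Origin: centre of underside.
Not all that is in view belongs to the job. Leave any red look-alike of the cover alone.

How it is judged (in metres and radians):
On the way, in this order (a step that is already met when the one before it is completed fails the run):
1. the dial stands at zero while the cover plate still lies in its place (value of joint dial between -0.15 and 0.15 rad and distance of cover from where it was at the start of the episode below 0.03 m), for 0.3 s.
2. the cover plate is lifted off the table in the gripper (height (world z) of cover above 0.03 m and contact force between the fingers and cover above 1 N), for 0.2 s.
At the end, for the whole second after the job is handed in: The gripper still holds the cover plate, at rest and level (within 0.1 rad), its underside 8 to 35 mm above the deck and not touching the sealer, each hole within 4 mm (horizontally) of a threaded hole, either way round; the dial within 0.15 rad of zero (value of joint dial between -0.15 and 0.15 rad and ((horizontal distance between hole_left and thread_left below 0.004 m and horizontal distance between hole_right and thread_right below 0.004 m) or (horizontal distance between hole_left and thread_right below 0.004 m and horizontal distance between hole_right and thread_left below 0.004 m)) and height (world z) of cover between 0.093 and 0.12 m and angle between cover's own z axis and vertical below 0.1 rad and contact force between the fingers and cover above 1 N and contact force between cover and sealer below 0.05 N and linear speed of cover below 0.02 m/s); the arm keeps its last pose, push and grip.
It fails at once if a bystander is shifted by more than 30 mm (distance of any of blank, screwdriver, screw_tub, tape, sauce, tin, jar from where it was at the start of the episode above 0.03 m).
It fails at once if the cover plate is let go in the air (height (world z) of cover above 0.03 m and contact force between the fingers and cover below 0.01 N).
It also fails if it takes over 56 s, if anything falls off the work surface, if the arm or the gripper's body presses on something with over 40 N, if the wrist force passes 120 N, or if a joint passes its speed limit or range.

## Robot

A 6-joint arm with a two-finger parallel gripper is mounted at the origin on the work surface. World frame = base frame: x ahead of the robot, y to its left, z up, the work surface at z = 0. Lengths are in m, angles in degrees, forces in N, time in s.
With the tool pointing down it reaches from about 0.3 to 0.75 m from the base axis. Payload 8.5 kg.
Tool frame: the origin (TCP) lies midway between the tips of the shut fingers; the grasp point (between the pads) lies env.tcp_to_grasp behind it (env.tcp_to_grasp is the distance from the TCP to the grasp point, in m); z points along the fingers, y is the line along which they close (so a half turn about z gives the same grasp; the last joint's range is limited). The gripper opens to 85 mm and grips with 20 to 120 N. Pads are 22 mm wide; open, the fingers measure 114 mm over their backs; the gripper's body (76 mm by 85 mm) begins 54 mm behind the grasp point. The pads swing forward as they close: fully open they stand 13 mm farther back than shut.
Start: joints at [51.664, 21.807, 74.336, -0, 83.858, -12.336], TCP at [0.241, 0.494, 0.198] pointing down, gripper open.
Joint ranges: [-178.18, 178.18], [-50.72, 133.34], [12.68, 142.11], [-81.47, 261.47], [9.98, 163.14], [-165.26, 165.26]. Speed limits (degrees/s): [136.94, 136.94, 180, 180, 180, 180].

## Interface

Orientations are given as a 3x3 rotation matrix whose columns are the frame's x, y, z axes.
In Python, from rig import observe, optics, job, env gives the robot as it stands. The module is installed in compiled form; this text tells all that it offers.
- The arm moves only by the shell command python3 -m jog 'ROWS' [FORCE]. ROWS is JSON, a list of rows, each a list of 7 numbers: the turn, a rotation vector about the tool's x, y, z in rad, then the shift along the tool's x, y, z in m, then the opening in per cent of the stroke, from 0 (shut) to 100 (fully open). A call has 1 to 10 rows; each row shifts and turns the commanded pose from where the row before left it, along the tool's axes as they then stand; what a row does not reach is not made up. A row lasts 1/8 s, in which the tool goes at most 62.5 mm and 10.7 degrees, less where a joint would pass 70% of its speed; a pose out of reach is approached as far as the arm can. A call is refused whole if a number of a shift passes 0.0625 or a number of a turn 0.188, either way. A call with a gripper value outside its range is refused whole. The fingers move at their own pace and stop on an object; FORCE is the grip in N (left out, the last holds). Time passes only in rows, so rows that do not move let the fingers close. It gives the time, the measured TCP pose, the force, the opening and the grip force at its end, in the units of the state.
- observe(): the state, without advancing time (a new reading comes with each control period).
- optics.get_image(name): name is "scene" or "top" or "wrist"; returns a dict with "pixels" (400x640x3 uint8, red, green, blue), "mtx" (3x3 intrinsics, pixels), "rvec" (rotation vector, rad) and "tvec" (3), from world to camera coordinates, as OpenCV has them. Camera axes: x right, y down, z forward; pixel columns grow to the right and rows downward; lengths in m; the calibration is good to about 2 mm. The wrist camera is an equidistant fisheye: a pixel r from the principal point sees the ray r / f radians off the axis. A picture is of the moment at which its call begins. There is no depth.
- job.close_job(): hands the job in; it is judged then, once.
The state is a dict: "time_s": time; "q": joint angles; "qvel": joint speeds; "joint_efforts": joint torques, N m; "position": TCP position; "tool_rot": TCP orientation; "ft_force": force on the tool from outside, world axes, zero at the start; "wrist_torque": the same for the moment, N m; "grip_width": finger opening in m; "gripper_force": force on a finger pad.
Only numpy, scipy, OpenCV 4.12 (cv2) and the standard library are available. Lean on these libraries where they do the work, as an engineer would, in place of code of your own. Each camera call takes 0.05 s, during which the arm holds its last target. There are 200 camera calls.

## Working session

There is one attempt and no reset: what is moved stays moved. The work goes in short steps, Python scripts to look and compute and a shell command to move; the robot and the scene stay as the last step left them, time stands still between calls to the robot, and variables do not carry over. Pictures are saved under pics/ and viewed, at most 10 in all, crops included, and the job is handed in when it is done.

```bash
mkdir -p pics; python3 - <<'E'
from rig import observe,optics,env
import cv2,numpy as np
for n in("top","scene"):
    d=optics.get_image(n); cv2.imwrite(f"pics/{n}0.png",d["pixels"][:,:,::-1]); np.savez(f"{n}0.npz",**d)
    R=cv2.Rodrigues(d["rvec"])[0]; print(n,d["mtx"].tolist(),(-R.T@d["tvec"].ravel()).round(3),R.round(3).tolist())
s=observe();print(s["tool_rot"],env.tcp_to_grasp,s["time_s"],s["grip_width"])
E
```

```text
top [[398.97834108731035, 0.0, 320.35631641763456], [0.0, 398.97834108731035, 192.53894896454855], [0.0, 0.0, 1.0]] [ 0.399 -0.104  1.201] [[-0.013, -1.0, 0.006], [-0.995, 0.012, -0.102], [0.102, -0.007, -0.995]]
scene [[364.44859328969324, 0.0, 318.59910084380664], [0.0, 364.44859328969324, 200.1839916512637], [0.0, 0.0, 1.0]] [ 0.929 -0.66   0.944] [[0.785, 0.619, 0.007], [0.486, -0.609, -0.627], [-0.384, 0.496, -0.779]]
[[-8.98781049e-01  4.38397037e-01 -8.14857349e-04]
 [ 4.38397695e-01  8.98780547e-01 -9.94928198e-04]
 [ 2.96204359e-04 -1.25145419e-03 -9.99999173e-01]] 0.0187 0.1 0.08564275751393935
```

View pics/top0.png

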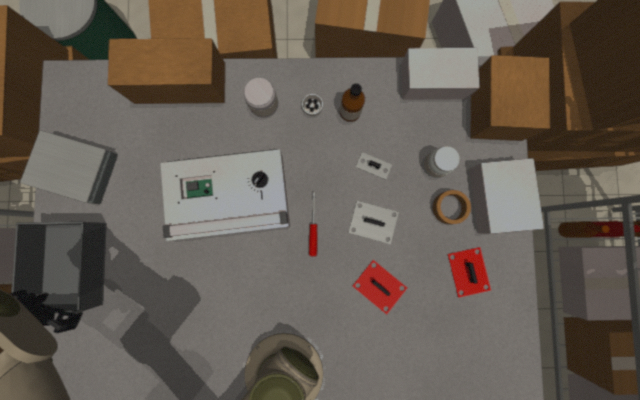

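View pics/scene0.png

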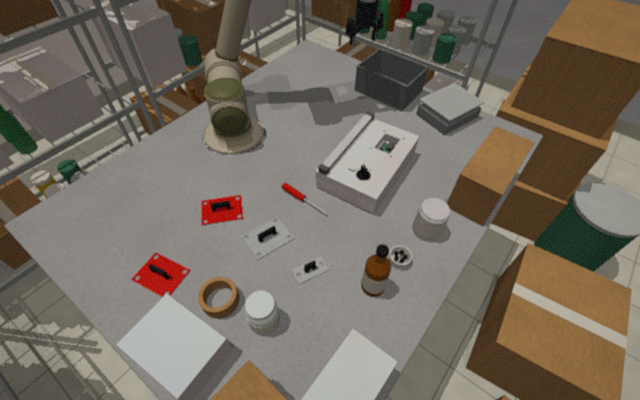

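The top view shows the sealer at (224,194), with its bay at (197,188) and dial at (260,180). There are four cover candidates: the large grey plate with four holes at (374,222), the small grey two-hole plate at (374,165), and two red plates at (380,286) and (469,272). The large grey plate fits, because the small one is the blank and the red ones are look-alikes. I'll confirm this in an enlarged crop.

```bash
cat > h.py <<'E'
import numpy as np,cv2
def ray(d,px,z):
    R=cv2.Rodrigues(np.array(d["rvec"]))[0];c=-R.T@np.array(d["tvec"]).ravel();K=d["mtx"]
    px=np.atleast_2d(px).astype(float)
    v=(np.c_[px,np.ones(len(px))]@np.linalg.inv(K).T)@R
    return c+v*((z-c[2])/v[:,2])[:,None]
def wray(d,px,z):
    R=cv2.Rodrigues(np.array(d["rvec"]))[0];c=-R.T@np.array(d["tvec"]).ravel();K=d["mtx"]
    px=np.atleast_2d(px).astype(float); u=(px-K[:2,2])/K[0,0]; r=np.linalg.norm(u,axis=1)
    v=np.c_[u*(np.sin(r)/np.maximum(r,1e-9))[:,None],np.cos(r)]@R
    return c+v*((z-c[2])/v[:,2])[:,None]
E
python3 - <<'E'
import cv2,numpy as np
from h import *
d=dict(np.load("top0.npz")); im=d["pixels"][:,:,::-1]
a=cv2.resize(im[145:245,155:295],None,fx=5,fy=5,interpolation=cv2.INTER_CUBIC)
b=cv2.resize(im[145:245,340:410],None,fx=5,fy=5,interpolation=cv2.INTER_CUBIC)
cv2.imwrite("pics/crop_a.png",a)
b=cv2.resize(im[145:315,340:410],None,fx=3.5,fy=3.5,interpolation=cv2.INTER_CUBIC)
cv2.imwrite("pics/crop_b.png",b)
g=cv2.cvtColor(im,cv2.COLOR_BGR2GRAY); hsv=cv2.cvtColor(im,cv2.COLOR_BGR2HSV)
# plates: brighter than the table
for lo in (150,165,180):
    m=((g>lo)&(hsv[:,:,1]<60)).astype(np.uint8)
    for c in cv2.findContours(m,cv2.RETR_EXTERNAL,cv2.CHAIN_APPROX_NONE)[0]:
        (cx,cy),wh,an=cv2.minAreaRect(c)
        if 150<cx<410 and 140<cy<260 and cv2.contourArea(c)>200:
            z=.085 if cx<300 else .004
            P=ray(d,cv2.boxPoints(((cx,cy),wh,an)),z)
            e=P[1]-P[0];f=P[2]-P[1]
            print(lo,round(cx,1),round(cy,1),P.mean(0).round(4),np.linalg.norm(e).round(3),np.degrees(np.arctan2(e[1],e[0])).round(1),np.linalg.norm(f).round(3),np.degrees(np.arctan2(f[1],f[0])).round(1))
E
```

```text
150 226.4 231.2 [0.4087 0.1501 0.085 ] 0.332 -84.0 0.009 -173.5
150 224.5 224.5 [0.4272 0.1557 0.085 ] 0.3 -83.8 0.024 -173.2
150 373.1 222.0 [ 0.4311 -0.2695  0.004 ] 0.092 -15.3 0.123 -104.8
150 222.1 187.1 [0.533  0.1637 0.085 ] 0.341 -84.1 0.174 -173.8
```

View pics/crop_a.png

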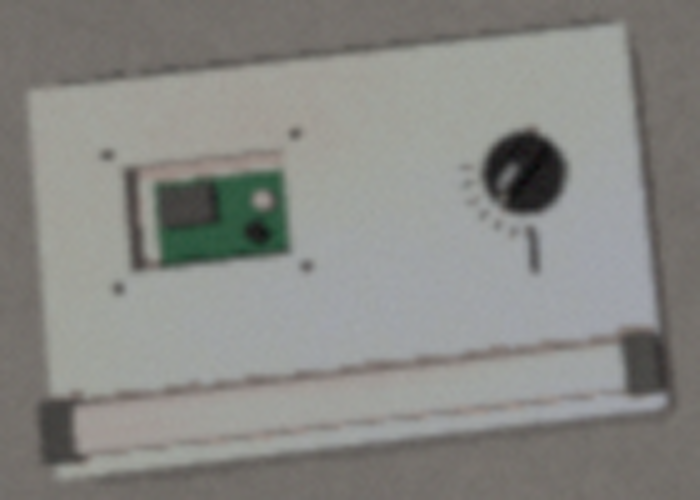

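View pics/crop_b.png

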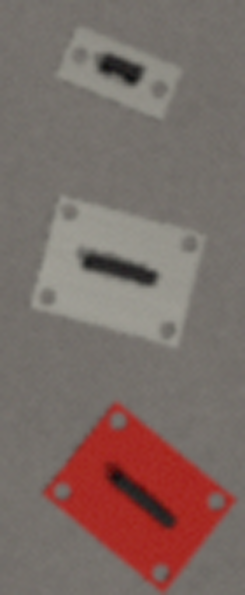

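The crop confirms it: the large grey plate has four holes and a handle, centred at about (374,222), while the small one has two holes and the third is red. In the sealer crop the threads are at (107,155), (295,132), (118,288) and (307,266). The zero mark is at (535,250) and the pointer is lower-left of the dial, around (507,187).

```bash
python3 - <<'E'
import cv2,numpy as np
from h import *
d=dict(np.load("top0.npz")); im=d["pixels"].copy(); g=cv2.cvtColor(im,cv2.COLOR_RGB2GRAY).astype(float)
def spot(p,r=3):
    x,y=np.round(p).astype(int); w=g[y-r:y+r+1,x-r:x+r+1]; k=np.clip(np.median(w)-8-w,0,None)
    Y,X=np.mgrid[y-r:y+r+1,x-r:x+r+1]; return [(X*k).sum()/k.sum(),(Y*k).sum()/k.sum()]
un=lambda u,s,o:(np.array(u)+.5)/s-.5+o
T=ray(d,[spot(p) for p in un([(107,155),(295,132),(307,266),(118,288)],5,[155,145])],.085)
H=ray(d,[spot(p) for p in un([(69,212),(189,243),(168,330),(47,297)],3.5,[340,145])],.002)
for n,P in(("thread",T),("hole",H)):
    c=P.mean(0); ex=P[0]+P[1]-P[2]-P[3]; ey=P[0]+P[3]-P[1]-P[2]
    print(n,c.round(4),"x az",np.degrees(np.arctan2(ex[1],ex[0])).round(1),"y az",np.degrees(np.arctan2(ey[1],ey[0])).round(1),np.linalg.norm(ex)/2,np.linalg.norm(ey)/2)
    if n=="thread":
        a=np.arctan2(ex[1],ex[0]); a2=np.arctan2(ey[1],ey[0])-np.pi/2; a=(a+a2)/2
        R=np.array([[np.cos(a),-np.sin(a)],[np.sin(a),np.cos(a)]])
        D=c[:2]+R@[0,-180/1000]; print("dial",D,"yaw",np.degrees(a))
m=ray(d,un([(525,172)],5,[155,145]),.095); print("dial seen",m)
E
```

```text
thread [0.5344 0.2371 0.085 ] x az 5.6 y az 96.3 0.07463208626391454 0.10496356200836489
dial [0.55303702 0.05811104] yaw 5.953889521117043
hole [ 0.4312 -0.271   0.002 ] x az -15.7 y az 74.4 0.07616771747680076 0.10740106768306835
dial seen [[0.55248941 0.05724653 0.095     ]]
```

```bash
python3 -m jog '[[0,0,0,-0.0523,-0.0283,0,100],[0,0,0,-0.0523,-0.0283,0,100],[0,0,0,-0.0523,-0.0283,0,100],[0,0,0,-0.0523,-0.0283,0,100],[0,0,0,-0.0523,-0.0283,0,100],[0,0,0,-0.0523,-0.0283,0,100],[0,0,0,-0.0523,-0.0283,0,100],[0,0,0,-0.0523,-0.0283,0,100],[0,0,0,-0.0523,-0.0283,0,100],[0,0,0,0,0,0,100]]'
python3 - <<'E'
from rig import observe,optics
import cv2,numpy as np
d=optics.get_image("wrist"); np.savez("w1.npz",**d); cv2.imwrite("pics/w1.png",d["pixels"][:,:,::-1])
R=cv2.Rodrigues(np.array(d["rvec"]))[0]; print(-R.T@np.array(d["tvec"]).ravel(),R.round(2).tolist(),d["mtx"][0,0])
print(observe()["q"])
E
```

```text
time_s: 1.35
position: [0.554, 0.0559, 0.1966]
tool_rot: [[-0.897, 0.442, -0.001], [0.442, 0.897, -0.0], [0.001, -0.001, -1.0]]
ft_force: [-0.6, 1.7, -0.0]
grip_width: 0.0851
gripper_force: 0.0
[0.48689688 0.0901976  0.37308191] [[0.44, 0.9, -0.0], [0.86, -0.42, 0.29], [0.26, -0.13, -0.96]] 309.70691628693146
[-6.24278125e+00  2.24758402e+01  7.34124563e+01  8.18445407e-03
  8.42029023e+01 -7.00909067e+01]
```

View pics/w1.png

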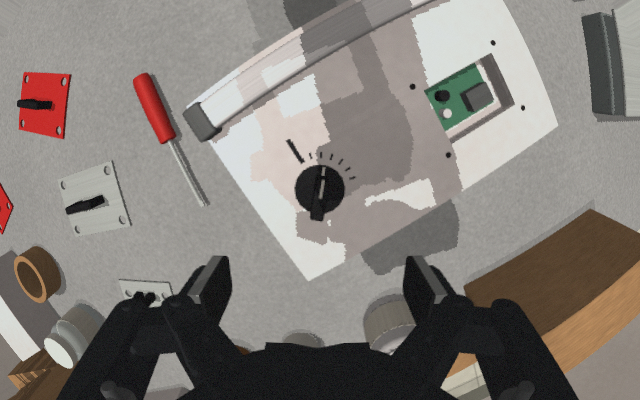

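The wrist view shows the dial skirt at about (320,190). The bar runs from about (323,168), where the white line is, to (316,218). The zero mark is at (295,150) and the threads at (412,87), (493,43), (523,108) and (448,155).

```bash
python3 - <<'E'
import cv2,numpy as np
from h import *
d=dict(np.load("w1.npz")); im=d["pixels"]
cv2.imwrite("pics/w1c.png",cv2.resize(im[135:235,275:365,::-1],None,fx=6,fy=6,interpolation=cv2.INTER_CUBIC))
T=wray(d,[(412,87),(493,43),(523,108),(448,155)],.085); print(T.round(4)[:,:2].tolist(),T.mean(0))
e=T[1]-T[0];f=T[3]-T[0];print(np.degrees([np.arctan2(e[1],e[0]),np.arctan2(f[1],f[0])]),np.linalg.norm(e),np.linalg.norm(f))
E
```

```text
[[0.503, 0.1813], [0.4921, 0.2873], [0.5679, 0.2955], [0.5786, 0.1895]] [0.53540218 0.23839245 0.085     ]
[95.87958336  6.25122044] 0.10653645512107708 0.07598128076327557
```

View pics/w1c.png

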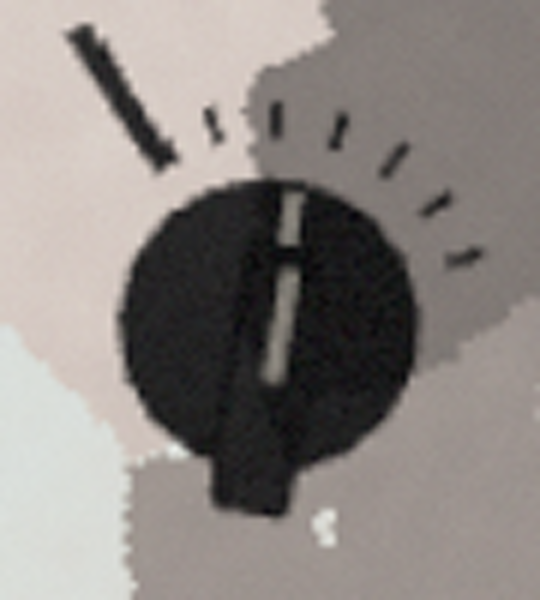

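The white pointer line runs along the bar top from (288,270) to (272,380) in the crop, and the skirt centre is at (268,322).

```bash
python3 - <<'E'
import numpy as np
from h import *
d=dict(np.load("w1.npz")); un=lambda u:(np.array(u)+.5)/6-.5+[275,135]
az=lambda P:np.degrees(np.arctan2(*(P[1]-P[0])[[1,0]]))
z=az(wray(d,un([(167,163),(80,33)]),.085)); p=az(wray(d,un([(272,380),(289,268)]),.1215))
e1=az(wray(d,un([(216,490),(245,262)]),.1215))
print("zero az",z,"pointer az",p,"edge",e1,"theta",z-p)
print("skirt",wray(d,un([(268,322)]),.0905),"zero inner/outer",wray(d,un([(167,163),(80,33)]),.085).round(4).tolist())
E
```

```text
zero az -173.41491538562295 pointer az 145.55130330162842 edge 146.52932021195423 theta -318.9662186872514
skirt [[0.55213144 0.05988488 0.0905    ]] zero inner/outer [[0.5233, 0.0565, 0.085], [0.4988, 0.0537, 0.085]]
```

```bash
python3 -m jog '[[0,0,0.143,0,0,0,100],[0,0,0,0.0021,0.0022,0.04,100],[0,0,0,0,0,0.04,100],[0,0,0,0,0,0.021,100],[0,0,0,0,0,0,100],[0,0,0,0,0,0,100]]'
```

```text
time_s: 2.15
position: [0.5523, 0.0627, 0.0979]
tool_rot: [[-0.828, 0.561, 0.002], [0.561, 0.828, -0.0], [-0.001, 0.001, -1.0]]
ft_force: [-1.2, 0.1, 0.7]
grip_width: 0.0856
gripper_force: 0.0
```

```bash
python3 -m jog '[[0,0,0,-0.003,-0.0024,0.002,100],[0,0,0,0,0,0,100],[0,0,0,0,0,0,100]]';  python3 -m jog '[[0,0,0,0,0,0,0],[0,0,0,0,0,0,0],[0,0,0,0,0,0,0],[0,0,0,0,0,0,0],[0,0,0,0,0,0,0],[0,0,0,0,0,0,0]]' 50
```

```text
time_s: 2.52
position: [0.5532, 0.0583, 0.095]
tool_rot: [[-0.827, 0.562, 0.0], [0.562, 0.827, -0.0], [-0.0, 0.0, -1.0]]
ft_force: [-0.4, -0.2, -0.2]
grip_width: 0.0855
gripper_force: 0.0
time_s: 3.28
position: [0.5531, 0.0584, 0.0947]
tool_rot: [[-0.827, 0.562, -0.0], [0.562, 0.827, -0.0], [0.0, -0.0, -1.0]]
ft_force: [0.3, 0.2, 0.9]
grip_width: 0.0001
gripper_force: 0.0
```

The fingers shut on nothing, so I need to look.

```bash
python3 - <<'E'
from rig import optics,observe
import cv2,numpy as np
d=optics.get_image("wrist"); np.savez("w2.npz",**d); cv2.imwrite("pics/w2.png",d["pixels"][:,:,::-1])
s=observe();print(s["grip_width"],s["gripper_force"],s["position"])
E
```

```text
0.00018282490993307222 0.0 [0.55316433 0.05836472 0.09472422]
```

View pics/w2.png

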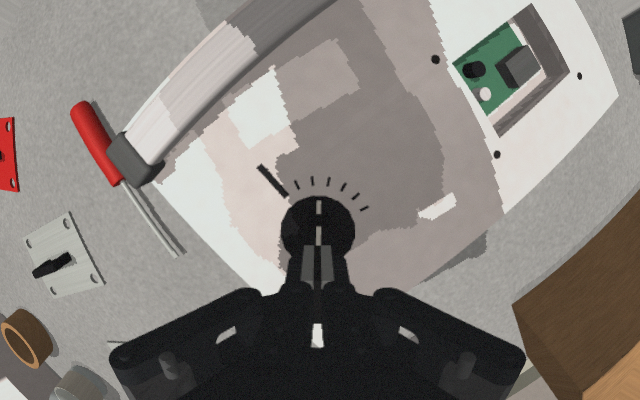

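```bash
python3 - <<'E'
import numpy as np,cv2
from h import *
d=dict(np.load("w2.npz")); g=cv2.cvtColor(d["pixels"],cv2.COLOR_RGB2GRAY)
for y in range(244,300,6): print(y,g[y,290:346:2])
R=cv2.Rodrigues(d["rvec"])[0]
K=d["mtx"]
def proj(P):
    v=R@np.array(P)+d["tvec"].ravel(); r=np.hypot(v[0],v[1]); t=np.arctan2(r,v[2]); return K[:2,2]+K[0,0]*t*v[:2]/r
p=np.array([.5532,.0584]);y=np.array([.562,.827])
for s in(0,.006,.0):
  for z in (.0947,.1134,.1215): print(s,z,proj([*(p+s*y),z]).round(1),proj([*(p-s*y),z]).round(1))
E
```

```text
244 [ 15  23  25  19  21  23  28  26  24  28  13  27  28 115 134 106  21  22
  27  23  26  14  22  26  18  23  26  19]
250 [13 30 25 29 25 25 27 71 77 77 79 76 34 23 20 43 78 77 75 75 72 22 26 16
 23 16 27 20]
256 [114  36  32  29  25  30  44  77  74  76  76  77  27  28  21  30  77  77
  78  76  73  32  24  34  36  18  32 136]
262 [26 31 25 21 29 18 59 80 76 76 78 77 24 27 26 29 75 78 80 76 78 53 27 22
 28 27 29 31]
268 [29 26 25 22 26 24 77 79 76 77 76 71 26 28 25 29 72 77 75 77 80 78 21 23
 23 22 31 28]
274 [27 26 27 25 26 42 76 74 78 75 78 69 26 26 17 28 70 78 77 77 77 77 39 24
 27 12 26 30]
280 [27 20 29 26 23 48 67 77 87 87 82 78 29 34 26 26 75 84 81 83 76 67 42 28
 28 28 24 27]
286 [21 26 23 31 27 30 25 23 34 19 34 84 31 25 35 40 90 31 26 32 25 15 32 24
 30 19 24 25]
292 [22 29 28 27 22 34 28 25 30 28 22 21 33 30 33 36 27 24 20 28 31 28 25 23
 31 30 22 24]
298 [32 26 25 31 25 27 29 29 27 24 22 27 30 31 31 26 27 26 28 24 28 25 30 29
 21 28 29 27]
0 0.0947 [315.8 236.2] [315.8 236.2]
0 0.1134 [315.7 249.3] [315.7 249.3]
0 0.1215 [315.6 255.8] [315.6 255.8]
0.006 0.0947 [325.5 236.2] [306.1 236.2]
0.006 0.1134 [326.4 249.3] [305.  249.3]
0.006 0.1215 [326.8 255.7] [304.5 255.7]
0.0 0.0947 [315.8 236.2] [315.8 236.2]
0.0 0.1134 [315.7 249.3] [315.7 249.3]
0.0 0.1215 [315.6 255.8] [315.6 255.8]
```

```bash
python3 - <<'E'
import numpy as np,cv2
from h import *
d=dict(np.load("w2.npz")); c=d["pixels"][190:310,255:380,::-1].astype(float)
c=255*(c/255)**.5
cv2.imwrite("pics/w2c.png",cv2.resize(c.astype(np.uint8),None,fx=5,fy=5,interpolation=cv2.INTER_CUBIC))
w=dict(np.load("w1.npz")); un=lambda u:(np.array(u)+.5)/6-.5+[275,135]
print(wray(w,un([(288,262),(252,512),(250,440)]),.1215))
E
```

```text
[[0.53849858 0.06948227 0.1215    ]
 [0.56928392 0.04869536 0.1215    ]
 [0.55937966 0.05327644 0.1215    ]]
```

View pics/w2c.png

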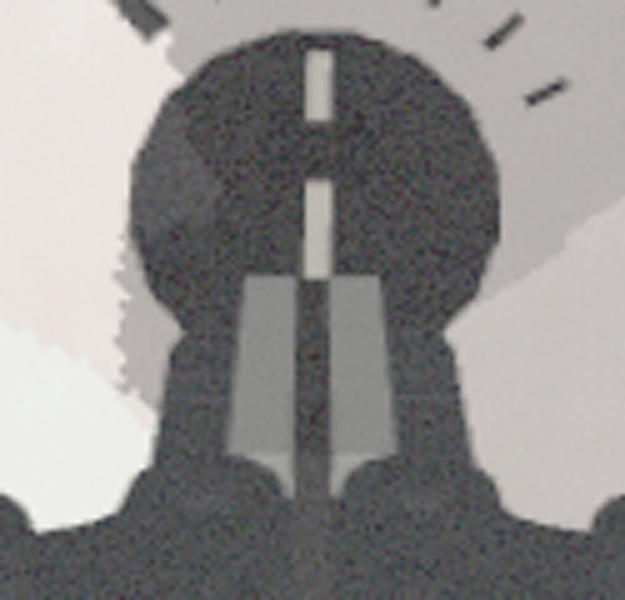

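The fingers shut above the bar: their tips hide the white line on the bar top. So the tips sit higher than the reported TCP suggests. I'll probe gently downwards with the fingers shut to find the true tip height.

```bash
for i in 1 2 3 4 5; do python3 -m jog '[[0,0,0,0,0,0.002,0],[0,0,0,0,0,0,0]]' | egrep 'position|ft_force'; done
```

```text
position: [0.553, 0.0584, 0.0925]
ft_force: [0.7, -0.7, -0.6]
position: [0.553, 0.0584, 0.0905]
ft_force: [-1.0, 0.9, 1.0]
position: [0.5531, 0.0584, 0.0886]
ft_force: [0.4, -0.0, 0.3]
position: [0.5534, 0.0584, 0.0879]
ft_force: [-2.8, -1.0, 9.1]
position: [0.5537, 0.0584, 0.0877]
ft_force: [-8.7, 0.4, 24.3]
```

```bash
python3 -m jog '[[0,0,0,0,0,-0.005,0],[0,0,0,0,0,-0.002,0],[0,0,-0.15,0,0,0,0],[0,0,0,0,0,0,0],[0,0,0,0,0,0,0]]'
python3 - <<'E'
from rig import optics,observe
import cv2,numpy as np
print(observe()["wrist_torque"],observe()["grip_width"])
d=optics.get_image("wrist"); np.savez("w3.npz",**d)
g=cv2.cvtColor(d["pixels"],cv2.COLOR_RGB2GRAY)
for y in range(196,252,3):
    r=g[y,296:340]; x=np.where(r>70)[0]+296; print(y,x.tolist() if len(x)<30 else "many",end=" | ")
t=optics.get_image("top"); s=optics.get_image("scene"); np.savez("top3.npz",**t); np.savez("scene3.npz",**s)
a=cv2.resize(s["pixels"][90:210,300:430,::-1],None,fx=4,fy=4,interpolation=cv2.INTER_CUBIC)
cv2.imwrite("pics/s3c.png",a)
E
```

```text
time_s: 5.2
position: [0.5531, 0.0584, 0.0915]
tool_rot: [[-0.901, 0.435, -0.0], [0.435, 0.901, 0.0], [0.0, -0.0, -1.0]]
ft_force: [0.1, 0.5, -0.7]
grip_width: -0.0
gripper_force: 0.0
[ 0.01805669 -0.01450664  0.03013883] -3.219860367742303e-05
196 many | 199 [296, 297, 298, 299, 300, 301, 302, 303, 304, 332, 333, 334, 335, 336, 337, 338, 339] | 202 [296, 297, 298, 299, 324, 337, 338, 339] | 205 [322, 323, 324, 325, 326] | 208 [322, 323, 324, 325] | 211 [321, 322, 323, 324, 325] | 214 [321, 322, 323, 324] | 217 [] | 220 [] | 223 [] | 226 [] | 229 [321, 322, 323, 324, 325] | 232 [321, 322, 323, 324, 325] | 235 [320, 321, 322, 323, 324] | 238 [319, 320, 321, 322, 323, 324] | 241 [318, 319, 320, 321, 322, 323] | 244 [318, 319, 320, 321, 322, 323] | 247 [304, 305, 306, 307, 308, 309, 310, 311, 312, 321, 322, 323, 324, 325, 326, 327, 328, 329] | 250 [304, 305, 306, 307, 308, 309, 310, 311, 312, 321, 322, 323, 324, 325, 326, 327, 328, 329, 330] |
```

View pics/s3c.png

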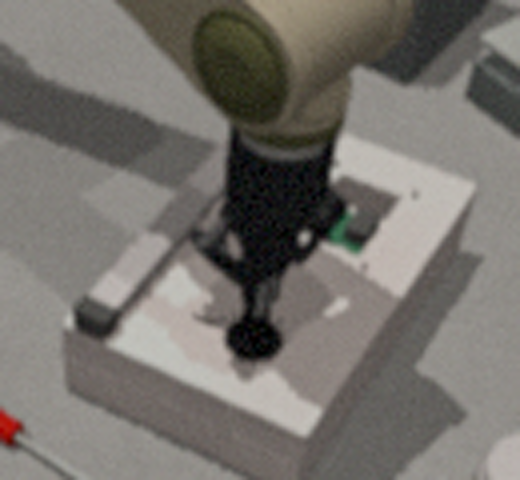

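The white line stayed put in the world while the tool turned, so the shut tips are above the bar. Contact came at a reported z of 0.088 against a bar top of 0.1215, so the real tips are about 33 mm higher than reported. I'll open, turn back, and descend accordingly with force checks.

```bash
python3 -m jog '[[0,0,0,0,0,-0.005,100],[0,0,0.15,0,0,0,100],[0,0,0,0,0,0,100],[0,0,0,0,0,0,100],[0,0,0,0,0,0,100],[0,0,0,0,0,0,100],[0,0,0,0,0,0.01,100],[0,0,0,0,0,0,100]]'
python3 -m jog '[[0,0,0,0,0,0.006,100],[0,0,0,0,0,0.006,100],[0,0,0,0,0,0,100]]' | egrep 'pos|ft'
python3 -m jog '[[0,0,0,0,0,0.006,100],[0,0,0,0,0,0.005,100],[0,0,0,0,0,0,100]]' | egrep 'pos|ft'
python3 -m jog '[[0,0,0,0,0,0,0],[0,0,0,0,0,0,0],[0,0,0,0,0,0,0],[0,0,0,0,0,0,0],[0,0,0,0,0,0,0],[0,0,0,0,0,0,0]]' 50
```

```text
time_s: 6.35
position: [0.5525, 0.0584, 0.0856]
tool_rot: [[-0.827, 0.562, -0.002], [0.562, 0.827, 0.0], [0.002, -0.001, -1.0]]
ft_force: [0.1, 0.2, -0.3]
grip_width: 0.0855
gripper_force: 0.0
position: [0.5528, 0.0584, 0.0741]
ft_force: [-0.6, 0.3, 0.2]
position: [0.5529, 0.0584, 0.0633]
ft_force: [-0.5, -0.5, -0.0]
time_s: 7.85
position: [0.5533, 0.0586, 0.0639]
tool_rot: [[-0.827, 0.562, 0.001], [0.562, 0.827, 0.0], [-0.0, 0.001, -1.0]]
ft_force: [0.3, 2.4, 2.5]
grip_width: 0.0108
gripper_force: 50.3
```

```bash
python3 -m jog '[[0,0,-0.142,0,0,0,0],[0,0,-0.142,0,0,0,0],[0,0,-0.142,0,0,0,0],[0,0,-0.142,0,0,0,0],[0,0,-0.142,0,0,0,0],[0,0,0,0,0,0,0],[0,0,0,0,0,0,0],[0,0,0,0,0,0,0]]'
```

```text
time_s: 8.85
position: [0.5533, 0.0585, 0.0639]
tool_rot: [[-0.994, -0.111, 0.0], [-0.111, 0.994, 0.0], [-0.0, 0.0, -1.0]]
ft_force: [-0.3, 3.5, 5.4]
grip_width: 0.011
gripper_force: 50.6
```

```bash
python3 -m jog '[[0,0,0,0,0,0,100],[0,0,0,0,0,0,100],[0,0,0,0,0,0,100],[0,0,0,0,0,0,100],[0,0,0,0,0,0,100],[0,0,0,0,0,-0.04,100],[0,0,0,0,0,-0.06,100],[0,0,0,0,0,-0.04,100],[0,0,0,0,0,0,100]]'
python3 - <<'E'
from rig import optics
import cv2,numpy as np
from h import *
d=optics.get_image("wrist"); np.savez("w4.npz",**d)
R=cv2.Rodrigues(np.array(d["rvec"]))[0];K=d["mtx"]
v=R@np.array([.5535,.059,.1])+np.array(d["tvec"]).ravel(); r=np.hypot(*v[:2]); p=K[:2,2]+K[0,0]*np.arctan2(r,v[2])*v[:2]/r
x,y=p.round().astype(int); print(x,y)
cv2.imwrite("pics/w4c.png",cv2.resize(d["pixels"][y-65:y+35,x-50:x+50,::-1],None,fx=5,fy=5,interpolation=cv2.INTER_CUBIC))
np.save("o4.npy",[x-50,y-65])
E
```

```text
time_s: 9.98
position: [0.5543, 0.0583, 0.2068]
tool_rot: [[-0.994, -0.113, 0.007], [-0.113, 0.994, -0.001], [-0.006, -0.001, -1.0]]
ft_force: [-0.0, 0.1, -1.3]
grip_width: 0.0852
gripper_force: 0.0
317 190
```

View pics/w4c.png

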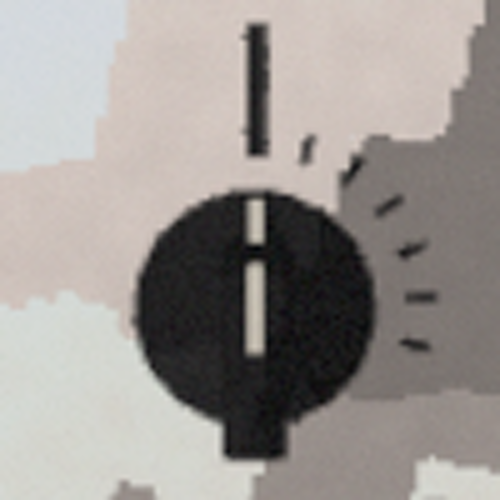

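The pointer line (x≈255) lines up with the zero mark (x≈257), so the dial is at zero. Next is the cover.

```bash
python3 -m jog '[[0,0,0.18,0,0,0,100],[0,0,0.18,0,0,0,100],[0,0,0.18,0,0,0,100],[0,0,0.18,0,0,0,100],[0,0,0.18,0,0,0,100],[0,0,0.18,0,0,0,100],[0,0,0.18,0,0,0,100],[0,0,0.18,0,0,0,100],[0,0,0.18,0,0,0,100],[0,0,0.18,0,0,0,100]]' | egrep 'pos|rot'
python3 -m jog '[[0,0,0.155,0,0,0,100],[0,0,0,-0.0583,-0.0048,0,100],[0,0,0,-0.0583,-0.0048,0,100],[0,0,0,-0.0583,-0.0048,0,100],[0,0,0,-0.0583,-0.0048,0,100],[0,0,0,-0.0583,-0.0048,0,100],[0,0,0,-0.0583,-0.0048,0,100],[0,0,0,0,0,0,100],[0,0,0,0,0,0,100]]'
python3 - <<'E'
from rig import optics,observe
import cv2,numpy as np
from h import *
print(observe()["q"])
d=optics.get_image("wrist"); np.savez("w5.npz",**d)
R=cv2.Rodrigues(np.array(d["rvec"]))[0];K=d["mtx"]
g=cv2.cvtColor(d["pixels"],cv2.COLOR_RGB2GRAY).astype(float)
def proj(P):
    v=R@np.array(P)+np.array(d["tvec"]).ravel(); r=np.hypot(*v[:2]); return K[:2,2]+K[0,0]*np.arctan2(r,v[2])*v[:2]/r
c=np.array([.4312,-.271]);a=np.radians(-15.6);M=np.array([[np.cos(a),-np.sin(a)],[np.sin(a),np.cos(a)]])
out=[]
for sx,sy in((1,1),(1,-1),(-1,-1),(-1,1)):
    p=proj([*(c+M@[.038*sx,.053*sy]),.002]); x,y=p.round().astype(int)
    w=g[y-14:y+15,x-14:x+15]; t=(w.min()*.5+np.median(w)*.5)
    m=(w<np.median(w)-25).astype(np.uint8); n,l,st,ce=cv2.connectedComponentsWithStats(m)
    k=min(range(1,n),key=lambda i:np.hypot(*(ce[i]-14)) if st[i,4]>40 else 99) if n>1 else 0
    q=ce[k]+[x-14,y-14]; out.append(q); print(p.round(1),q.round(1),st[k,4],w.min(),np.median(w))
P=wray(d,out,.002); print(P.round(4),P.mean(0))
ex=P[0]+P[1]-P[2]-P[3]; ey=P[0]+P[3]-P[1]-P[2]
print(np.degrees(np.arctan2(ex[1],ex[0])),np.degrees(np.arctan2(ey[1],ey[0])),np.linalg.norm(ex)/2,np.linalg.norm(ey)/2)
E
```

```text
position: [0.5524, 0.0584, 0.2018]
tool_rot: [[0.122, 0.993, -0.003], [0.993, -0.122, 0.0], [-0.0, -0.004, -1.0]]
time_s: 12.4
position: [0.4314, -0.2703, 0.2025]
tool_rot: [[0.268, 0.963, -0.002], [0.963, -0.268, 0.002], [0.002, -0.002, -1.0]]
ft_force: [0.1, -1.0, -0.1]
grip_width: 0.0854
gripper_force: 0.0
[-4.54199633e+01  1.75576765e+01  8.00518605e+01  2.02556522e-02
  8.25392467e+01 -2.98738268e+01]
[348.6 130.8] [349.4 127.9] 68 100.0 157.0
[346.7 213.7] [361. 202.] 1 96.0 185.0
[287.8 213.7] [287.6 213.4] 57 108.0 191.0
[286.  130.8] [286.4 129.3] 101 85.0 187.0
[[ 0.4839 -0.227   0.002 ]
 [ 0.4751 -0.3218  0.002 ]
 [ 0.3802 -0.3114  0.002 ]
 [ 0.4099 -0.2081  0.002 ]] [ 0.43728473 -0.26708055  0.002     ]
-9.828850508333312 79.0335691041364 0.08572409803216421 0.10091125938654652
```

```bash
python3 -m jog '[[0,0,0,0,0,0.05,100],[0,0,0,0,0,0.05,100],[0,0,0,0,0,0.05,100],[0,0,0,0,0,0.03,100],[0,0,0,0,0,0,100],[0,0,0,0,0,0,100]]'
python3 -m jog '[[0,0,0,0,0,0.01,100],[0,0,0,0,0,0.01,100],[0,0,0,0,0,0,100]]' | egrep 'pos|ft'
python3 -m jog '[[0,0,0,0,0,0.01,100],[0,0,0,0,0,0.006,100],[0,0,0,0,0,0,100]]' | egrep 'pos|ft'
```

```text
time_s: 13.2
position: [0.4326, -0.2708, 0.0249]
tool_rot: [[0.266, 0.964, 0.001], [0.964, -0.266, -0.001], [-0.001, 0.002, -1.0]]
ft_force: [0.3, -0.3, 0.4]
grip_width: 0.0857
gripper_force: 0.0
position: [0.4314, -0.2706, 0.0031]
ft_force: [0.5, -0.6, 0.6]
position: [0.4315, -0.2707, -0.0128]
ft_force: [-0.7, 0.2, -0.2]
```

```bash
python3 -m jog '[[0,0,0,0,0,0.005,100],[0,0,0,0,0,0.004,100],[0,0,0,0,0,0,100]]' | egrep 'pos|ft'
python3 -m jog '[[0,0,0,0,0,0,0],[0,0,0,0,0,0,0],[0,0,0,0,0,0,0],[0,0,0,0,0,0,0],[0,0,0,0,0,0,0],[0,0,0,0,0,0,0],[0,0,0,0,0,0,0]]' 90
```

```text
position: [0.4316, -0.2708, -0.0216]
ft_force: [1.1, -0.3, -0.0]
time_s: 15.2
position: [0.4318, -0.271, -0.021]
tool_rot: [[0.268, 0.963, 0.0], [0.963, -0.268, -0.0], [-0.0, 0.0, -1.0]]
ft_force: [0.2, 0.7, 5.4]
grip_width: 0.0102
gripper_force: 88.8
```

```bash
python3 -m jog '[[0,0,0,0,0,-0.01,0],[0,0,0,0,0,-0.02,0],[0,0,0,0,0,-0.03,0],[0,0,0,0,0,-0.03,0],[0,0,0,0,0,-0.03,0],[0,0,0,0,0,-0.03,0],[0,0,0,0,0,-0.03,0],[0,0,0,0,0,-0.01,0],[0,0,0,0,0,0,0],[0,0,0,0,0,0,0]]'
python3 - <<'E'
from rig import optics
import cv2,numpy as np
d=optics.get_image("top"); np.savez("top6.npz",**d)
g=cv2.cvtColor(d["pixels"],cv2.COLOR_RGB2GRAY); print(g[210:236,352:396].mean(), dict(np.load("top0.npz"))["pixels"][210:236,352:396].mean())
E
```

```text
time_s: 16.45
position: [0.4312, -0.2705, 0.1674]
tool_rot: [[0.268, 0.963, -0.002], [0.963, -0.268, 0.002], [0.001, -0.002, -1.0]]
ft_force: [-0.1, -0.1, -4.3]
grip_width: 0.0102
gripper_force: 88.3
92.79632867132867 136.40180652680652
```

```bash
python3 -m jog '[[0,0,-0.094,0,0,0,0],[0,0,-0.094,0,0,0,0],[0,0,-0.094,0,0,0,0],[0,0,-0.094,0,0,0,0],[0,0,0,0,0,0,0]]' | egrep 'pos|rot'
python3 -m jog '[[0,0,0,0.0215,0.0068,0,0],[0,0,0,0.043,0.0136,0,0],[0,0,0,0.043,0.0136,0,0],[0,0,0,0.043,0.0136,0,0],[0,0,0,0.043,0.0136,0,0],[0,0,0,0.043,0.0136,0,0],[0,0,0,0.043,0.0136,0,0],[0,0,0,0.043,0.0136,0,0],[0,0,0,0.043,0.0136,0,0],[0,0,0,0.043,0.0136,0,0]]' | egrep 'time|pos|rot'
python3 -m jog '[[0,0,0,0.043,0.0136,0,0],[0,0,0,0.0215,0.0068,0,0],[0,0,0,0.0215,0.0068,0,0],[0,0,0,0,0,0,0],[0,0,0,0,0,0,0]]'
```

```text
position: [0.4315, -0.2707, 0.1679]
tool_rot: [[-0.104, 0.995, -0.001], [0.995, 0.104, 0.001], [0.001, -0.001, -1.0]]
time_s: 18.38
position: [0.5174, 0.1503, 0.1682]
tool_rot: [[-0.103, 0.995, -0.001], [0.995, 0.103, -0.0], [-0.0, -0.001, -1.0]]
time_s: 19.0
position: [0.5352, 0.2368, 0.1682]
tool_rot: [[-0.104, 0.995, -0.001], [0.995, 0.104, -0.001], [-0.0, -0.001, -1.0]]
ft_force: [1.0, -0.1, -4.8]
grip_width: 0.0104
gripper_force: 88.1
```

```bash
python3 -m jog '[[0,0,0,0,0,0.015,0],[0,0,0,0,0,0.02,0],[0,0,0,0,0,0.02,0],[0,0,0,0,0,0.015,0],[0,0,0,0,0.001,0.01,0],[0,0,0,0,0,0,0],[0,0,0,0,0,0,0],[0,0,0,0,0,0,0]]'
cat > meas.py <<'E'
from rig import optics
import cv2,numpy as np,sys
from h import *
for name,f in(("wrist",wray),("top",ray)):
    d=optics.get_image(name); np.savez(f"m_{name}.npz",**d); g=cv2.cvtColor(d["pixels"],cv2.COLOR_RGB2GRAY).astype(float)
    R=cv2.Rodrigues(np.array(d["rvec"]))[0];K=d["mtx"]
    def proj(P):
        v=R@np.array(P)+np.array(d["tvec"]).ravel()
        r=np.hypot(*v[:2]); return K[:2,2]+K[0,0]*(np.arctan2(r,v[2])*v[:2]/r if name=="wrist" else v[:2]/v[2])
    c=np.array([.535,.2375]);a=np.radians(6);M=np.array([[np.cos(a),-np.sin(a)],[np.sin(a),np.cos(a)]])
    for sx,sy in((1,1),(1,-1),(-1,-1),(-1,1)):
        p=proj([*(c+M@[.038*sx,.053*sy]),.109]); t=proj([*(c+M@[.038*sx,.053*sy]),.085]); x,y=p.round().astype(int)
        print(name,sx,sy,"hole exp",p.round(1),"thread exp",t.round(1))
        h=12 if name=="wrist" else 5
        if 0<=y-h and y+h<400 and 0<=x-h and x+h<640: print((g[y-h:y+h+1:1+(h>9),x-h:x+h+1:1+(h>9)]).astype(int))
E
python3 meas.py
```

```text
time_s: 20.0
position: [0.5368, 0.2374, 0.0894]
tool_rot: [[-0.105, 0.994, 0.001], [0.994, 0.105, 0.0], [0.0, 0.001, -1.0]]
ft_force: [0.0, -0.6, -5.3]
grip_width: 0.0103
gripper_force: 88.2
wrist 1 1 hole exp [386.7 156.3] thread exp [377.8 150.3]
[[164 162 160 162 161 174 189 174 161 155 158 163 192]
 [162 160 161 161 176 189 187 187 163 153 157 159 192]
 [163 164 165 152 178 191 180 157 156 154 154 191 192]
 [164 162 163  58 175 191 182 155 154 155 155 192 188]
 [164 163 144 114 185 189 155 153 154 155 152 189 189]
 [163 163 166 193 167 155 154 156 154 154 158 185 189]
 [164 161 158 157 156 155 156 154 153 157 154 155 177]
 [161 162 159 154 154 158 155 156 155 156 155 153 179]
 [162 161 161 153 155 156 156 154 155 154 155 155 186]
 [163 164 161 155 150 157 156 155 154 155 154 154 187]
 [163 162 160 157 159 154 154 157 154 152 155 153 154]
 [161 161 158 160 158 156 145 149 152 150 150 117  94]
 [163 161 164 159 161 159 153 123 107  99 104 135 153]]
wrist 1 -1 hole exp [373.  322.4] thread exp [367.8 301.6]
[[29 27 32 26 25 30 32 29 29 29 34 31 32]
 [35 32 27 30 36 38 28 26 34 30 31
[... 3452 characters left out ...]
6 137 138 134 135 135 143 156]
 [133 141 139 139 145 152 150 152 151 157 163]
 [151 155 155 155 157 160 160 164 164 167 167]]
top -1 1 hole exp [175.1 201.3] thread exp [178.2 202. ]
[[124 125 121 120 120 115  92  63  58  56  53]
 [121 121 124 123 122 117 100  67  53  55  55]
 [123 122 124 123 124 121 104  74  57  56  56]
 [124 123 127 125 126 121 109  73  54  52  56]
 [124 127 126 128 125 126 112  73  55  55  54]
 [127 128 129 130 129 126 116  79  57  56  56]
 [130 127 129 131 130 131 120  86  61  55  57]
 [131 130 133 133 133 132 123  94  65  57  56]
 [132 130 131 133 134 134 129 107  72  55  56]
 [133 133 134 136 134 136 132 119  79  55  55]
 [135 134 135 137 136 135 135 121  81  56  54]]
```

```bash
cat > hough.py <<'E'
import cv2,numpy as np
from h import *
ZM=.1124
c=np.array([.535,.2375]);a=np.radians(6);M=np.array([[np.cos(a),-np.sin(a)],[np.sin(a),np.cos(a)]])
def run(name,f,corners,s,h,rr,par):
    d=dict(np.load(f"m_{name}.npz")); R=cv2.Rodrigues(d["rvec"])[0];K=d["mtx"]
    g=cv2.cvtColor(d["pixels"],cv2.COLOR_RGB2GRAY)
    for sx,sy in corners:
        t=c+M@[.038*sx,.053*sy]; v=R@np.array([*t,ZM])+d["tvec"].ravel(); r=np.hypot(*v[:2])
        p=K[:2,2]+K[0,0]*(np.arctan2(r,v[2])*v[:2]/r if name=="wrist" else v[:2]/v[2]); x,y=p.round().astype(int)
        w=cv2.resize(g[y-h:y+h+1,x-h:x+h+1],None,fx=s,fy=s,interpolation=cv2.INTER_CUBIC); w=cv2.GaussianBlur(w,(0,0),s*.6)
        C=cv2.HoughCircles(w,cv2.HOUGH_GRADIENT,1,s*2,param1=par,param2=8,minRadius=int(rr[0]*s),maxRadius=int(rr[1]*s))
        if C is None: print(name,sx,sy,None); continue
        for q in C[0][:3]:
            px=(q[:2]+.5)/s-.5+[x-h,y-h]; W=f(d,[px],ZM)[0]
            print(name,sx,sy,"px",px.round(1),"r",(q[2]/s).round(2),"hole-thread in sealer mm",(M.T@(W[:2]-t)*1000).round(1))
        if name=="wrist":
            w=g[y-h:y+h+1,x-h:x+h+1]
            n,l,st,ce=cv2.connectedComponentsWithStats((w<70).astype(np.uint8))
            for i in range(1,n):
                if st[i,4]>15:
                    W=f(d,[ce[i]+[x-h,y-h]],.085)[0]; print("   dark",st[i,4],"off thread mm",(M.T@(W[:2]-t)*1000).round(1))
run("wrist",wray,((1,1),(-1,1)),4,18,(8,13),40)
run("top",ray,((1,-1),(-1,-1),(1,1),(-1,1)),8,6,(2,3.4),25)
E
python3 hough.py; python3 - <<'E'
import numpy as np,cv2
np.set_printoptions(linewidth=250)
d=dict(np.load("m_wrist.npz")); g=cv2.cvtColor(d["pixels"],cv2.COLOR_RGB2GRAY)
print(g[134:174,374:404]); 
E
```

```text
wrist 1 1 px [391.8 154.5] r 12.3 hole-thread in sealer mm [1.8 1.5]
wrist 1 1 px [393.2 156. ] r 12.3 hole-thread in sealer mm [2.7 0.7]
wrist 1 1 px [395.2 157. ] r 10.35 hole-thread in sealer mm [3.7 0.2]
wrist -1 1 px [242.8 154.5] r 12.02 hole-thread in sealer mm [2.2 1.5]
wrist -1 1 px [240.8 154. ] r 12.85 hole-thread in sealer mm [1.2 1.8]
wrist -1 1 px [243.5 156.5] r 10.88 hole-thread in sealer mm [2.6 0.5]
   dark 61 off thread mm [-0.6  0.9]
top 1 -1 None
top -1 -1 None
top 1 1 None
top -1 1 None
[[161 162 160 ... 160 161 156]
 [165 162 164 ... 160 159 157]
 [161 164 164 ... 160 158 157]
 ...
 [161 164 162 ... 158 151 157]
 [161 159 163 ... 155 154 154]
 [160 159 161 ... 155 153 151]]
```

```bash
python3 -m jog '[[0,0,0,-0.0007,-0.002,0.004,0],[0,0,0,0,0,0,0],[0,0,0,0,0,0,0],[0,0,0,0,0,0,0]]'
sed -i 's/print(/pass;(/' meas.py; sed -i 's/ZM=.1124/ZM=.1084/' hough.py; python3 meas.py; python3 hough.py | grep wrist -A1
python3 - <<'E'
import numpy as np,cv2
from h import *
d=dict(np.load("m_wrist.npz")); g=cv2.cvtColor(d["pixels"],cv2.COLOR_RGB2GRAY)
# dial + threads seen through
t=dict(np.load("m_top.npz")); gt=cv2.cvtColor(t["pixels"],cv2.COLOR_RGB2GRAY)
for n,(x,y) in {"1,-1":(211,170),"-1,-1":(214,197)}.items(): print(n); print(gt[y-6:y+6,x-7:x+7])
E
```

```text
time_s: 20.6
position: [0.5346, 0.2364, 0.0848]
tool_rot: [[-0.105, 0.994, 0.0], [0.994, 0.105, 0.0], [0.0, 0.0, -1.0]]
ft_force: [1.0, -0.5, -3.8]
grip_width: 0.0105
gripper_force: 88.2
wrist 1 1 px [391.2 154. ] r 12.85 hole-thread in sealer mm [-0.8  1.1]
wrist 1 1 px [393.2 153.5] r 12.85 hole-thread in sealer mm [0.2 1.3]
wrist 1 1 px [393.2 155.8] r 12.58 hole-thread in sealer mm [0.3 0.2]
   dark 35 off thread mm [0.4 0.5]
wrist -1 1 px [243.2 153.8] r 12.85 hole-thread in sealer mm [0.4 1.2]
wrist -1 1 px [241.5 155.8] r 12.85 hole-thread in sealer mm [-0.6  0.2]
wrist -1 1 px [243.5 156.2] r 11.02 hole-thread in sealer mm [ 0.5 -0.1]
   dark 43 off thread mm [-1.1  0.7]
1,-1
[[113 117 129 154 160 156 155 156 160 163 157 156 158 162]
 [111 113 129 150 150 135 130 132 141 149 141 134 140 157]
 [113 119 125 135 135 129 130 130 134 140 134 129 130 155]
 [111 126 132 133 134 133 131 132 139 136 133 126 125 150]
 [108 130 135 135 133 128 117 127 142 143 135 125 120 144]
 [108 127 137 136 131 116 114 136 146 145 139 128 118 140]
 [106 130 135 136 129 111 115 142 152 144 134 127 111
[... 316 characters left out ...]
1 117 123 128 137 140 140 140 137 130 110 126 159]
 [ 81  94 115 121 127 136 140 140 140 140 129 113 127 159]
 [ 78  95 113 121 125 135 139 137 140 137 130 114 127 158]
 [ 78  92 114 120 126 134 141 138 140 139 130 117 127 158]
 [ 80  93 115 119 122 127 142 144 144 141 129 112 123 158]
 [ 78  91 114 118 117 118 140 150 147 138 132 115 126 159]
 [ 79  93 115 119 114 105 126 142 129 121 125 119 125 157]
 [ 81  96 115 127 122 103 109 121 108 109 127 121 125 157]
 [ 81  95 120 130 130 115 113 120 123 128 133 129 127 157]
 [ 89  99 122 133 134 132 131 132 133 134 137 132 132 159]
 [108 115 123 130 138 138 140 138 135 135 140 142 142 160]
 [121 129 138 141 143 147 147 150 151 151 155 157 156 163]]
```

```bash
python3 -c "
from rig import job;print(job.close_job())"
```

```text
the job is handed in; nothing more can be done
None
```

I handed the job in with the dial at zero and the cover held level about 2 cm above the deck over the bay; by camera its holes are within about 1–1.5 mm of the threads, but no verdict came back.

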